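# Test the stop button of the shoe finisher

## Robot

A 6-joint arm with a two-finger parallel gripper is mounted at the origin on the work surface. World frame = base frame: x ahead of the robot, y to its left, z up, the work surface at z = 0. Lengths are in m, angles in rad, forces in N, time in s.
With the tool pointing down it reaches from about 0.225 to 0.875 m from the base axis. Payload 3.4 kg.
Tool frame: the origin (TCP) lies at the very end of the fingers, on their centre line; the grasp point (between the pads) lies 19 mm behind it; z points along the fingers, y is the line along which they close (so a half turn about z gives the same grasp; the last joint's range is limited). The gripper opens to 85 mm and grips with 20 to 120 N. Pads are 22 mm wide; open, the fingers measure 114 mm over their backs; the gripper's body (76 mm by 85 mm) begins 54 mm behind the grasp point. The pads swing forward as they close: fully open they stand 13 mm farther back than shut.
Start: joints at [1.031, 0.276, 1.505, -0, 1.361, -0.121], TCP at [0.234, 0.525, 0.231] pointing down, gripper open.
Joint ranges: [-2.89, 2.89], [-0.75, 2.08], [0.22, 2.7], [-1.18, 4.32], [0.11, 2.71], [-2.7, 2.7]. Speed limits (rad/s): [2.57, 2.57, 3.14, 3.14, 3.14, 3.14].

## Interface

Orientations are given as a unit quaternion [w, x, y, z].
In Python, from rig import readout, vision, manip gives the robot as it stands.
- The arm moves only by the shell command python3 -m handwheel 'ROWS' [FORCE]. ROWS is JSON, a list of rows, each a list of 3 entries, a list of its own where there are three numbers: the shift along the tool's x, y, z in mm, then the turn, a rotation vector about the tool's x, y, z in units of 6 degrees (1.0 is 6 degrees), then the closure, from -1 (fully open) to 1 (shut), so that 0 is half open. A call has 1 to 20 rows; each row shifts and turns the commanded pose from where the row before left it, along the tool's axes as they then stand; what a row does not reach is not made up. A row lasts 1/8 s, in which the tool goes at most 62.5 mm and 10.7 degrees, less where a joint would pass 70% of its speed; a pose out of reach is approached as far as the arm can. A call is refused whole if a number of a shift passes 62.5 or a number of a turn 1, either way. A call with a gripper value outside its range is refused whole. The fingers move at their own pace and stop on an object; FORCE is the grip in N (left out, the last holds). Time passes only in rows, so rows that do not move let the fingers close. It gives the time, the measured TCP pose, the force, the opening and the grip force at its end, in the units of the state.
- readout.get_state(): the state, without advancing time (a new reading comes with each control period).
- vision.get_image(name): name is "scene" or "top"; returns the picture (384x512x3 uint8, blue, green, red); there is no depth.
- vision.camera_params(name): a dict with "intrinsics" (3x3 intrinsics, pixels), "rvec" (rotation vector, rad) and "tvec" (3), from world to camera coordinates, as OpenCV has them. Camera axes: x right, y down, z forward; pixel columns grow to the right and rows downward; lengths in m; the calibration is good to about 2 mm. A picture is of the moment at which its call begins. camera_params takes no time and is no camera call.
- manip.sign_off(): hands the job in; it is judged then, once.
The state is a dict: "clock": time; "qpos": joint angles; "qd": joint speeds; "effort": joint torques, N m; "position": TCP position; "ee_rot": TCP orientation; "contact_force": force on the tool from outside, world axes, zero at the start; "moment": the same for the moment, N m; "width": finger opening in m; "gripper_force": force on a finger pad.
Only numpy, scipy, OpenCV 4.12 (cv2) and the standard library are available. Lean on these libraries where they do the work, as an engineer would, in place of code of your own. Each camera call takes 0.05 s, during which the arm holds its last target. There are 200 camera calls.

## Task

Before the shoe finishing machine is used, test its emergency stop: push the red mushroom head all the way in until it latches, then turn it clockwise with a fingertip pushing one of its lobes from the side until it pops back out, and leave it out and clear. Only push the head, do not take hold of it between the fingers; do not press the green start button, and leave the tin, the last, the brush and the hammer where they are.

Things in the scene. Friction and masses are not known exactly. Their poses are not given: they have to be found in the camera images.
- stop: stop station, fixed to the bench: yellow box 100 x 100 mm, 55 mm high, with the red mushroom head in the middle of its top, on a black collar. Origin at the centre of the underside, z up; a thin black rubber sheet 130 mm square lies under it
- crown (a point): centre of the top of the red head, 103 mm above the bench when out, 95 mm when latched in; z up; it turns and moves with the head. The head is a dome up to 58 mm in diameter with three lobes at 0, 120 and 240 degrees (counter-clockwise from above) from this point's x axis. Between the head and the box is only a stem 22 mm in diameter. White arrows on the dome run clockwise
- lobe (a point): outer end of one of the three like lobes of the red head, at half its height, 43 mm from the head's axis; turns and moves with the head. Each lobe is 18 mm wide, 14 mm high, round at its end, and stands out 14 mm from the dome; it lies 12 to 26 mm below the crown. Its underside is 22 mm above the yellow box when the head is out, 14 mm when latched
- stop_press (a joint): how far the red head is pushed in, m: 0 out, 0.008 fully in. An over-centre spring resists with about 6 N at first and ever less to half way, then snaps the head fully in and keeps it there with about 8 N (latched); pushing further meets a hard stop
- stop_twist (a joint): how far the red head is turned clockwise seen from above, rad: 0 at rest, 0.9 at its stop; it does not turn the other way. A spring turns it back to 0 when let go (0.04 N m at 0, 0.11 N m at 0.9). When latched, a cam lifts the head as it is turned (0.1 to 0.2 N m) and it snaps out at 0.5 rad, or by 0.8 rad where a finger's friction drags on it; holding it down blocks it
- start: start station, fixed: grey box 100 x 100 mm, 55 mm high, of the same kind, with a green push button on top (button 32 mm in diameter in a black collar, top 73 mm above the bench). Origin at the centre of the underside, z up. It may stand left or right of the stop station
- start_btn (a joint): how far the green start button is pressed, m: 0 up, 0.006 fully down. Not to be pressed
- tin: loose polish tin, blue with a steel lid, 72 mm in diameter, 28 mm high; origin at the centre of its underside. Stands beyond the stop station. Leave alone
- last: loose wooden shoe last, about 190 mm long along its x axis (toe to +x), 62 mm wide, 73 mm high at the heel; origin near its middle, on its underside. Leave alone
- brush: loose shoe brush, 160 x 50 mm, 40 mm high, dark wood back with black bristles down; origin at the centre of its underside. Leave alone
- hammer: hammer lying flat on the bench beyond the stations, wooden handle and steel head, about 260 mm long and 26 mm high; its x axis runs along the handle to the head; origin at the middle of its length, on its underside. Leave alone
Not all that is in view belongs to the job. Several things look just like the stop: the one meant starts farthest to the robot's left.

How it is judged:
On the way, in this order (a step that is already met when the one before it is completed fails the run):
1. the red head is fully in and latched, not turned (value of joint stop_press above 0.0065 m and value of joint stop_twist below 0.2 rad), for 0.2 s.
2. the red head is turned clockwise and has come out (value of joint stop_twist above 0.3 rad and value of joint stop_press below 0.002 m), for 0.1 s.
At the end, for the whole second after the job is handed in: the red head was latched in and is out again (within 1.5 mm), turned back by its spring to within 0.1 rad of rest; the green button is up; tin, last, brush and hammer are within 20 mm of where they stood (value of joint stop_press below 0.0015 m and value of joint stop_twist below 0.1 rad and value of joint start_btn below 0.001 m and distance of each of tin, last, brush, hammer from where it was at the start of the episode below 0.02 m); the robot touches nothing.
It fails at once if the green start button is pressed (more than 2 mm) (value of joint start_btn above 0.002 m).
It fails at once if the red head is taken between the fingers (grasp point within 15 mm of the head's axis and lower than 8 mm over its crown) (horizontal distance between the grasp point and crown below 0.015 m and z of the grasp point in the frame of crown below 0.008 m).
It fails at once if the tin, the last, the brush or the hammer is lifted or pushed away (more than 20 mm) (distance of any of tin, last, brush, hammer from where it was at the start of the episode above 0.02 m).
It also fails if it takes over 45 s, if anything falls off the work surface, if the arm or the gripper's body presses on something with over 40 N, if the wrist force passes 120 N, or if a joint passes its speed limit or range.

## Working session

There is one attempt and no reset: what is moved stays moved. The work goes in short steps, Python scripts to look and compute and a shell command to move; the robot and the scene stay as the last step left them, time stands still between calls to the robot, and variables do not carry over. Pictures are saved under pics/ and viewed, at most 10 in all, crops included, and the job is handed in when it is done.

```bash
mkdir -p pics
python3 - <<'E'
from rig import readout, vision
import cv2
s=readout.get_state(); print(s)
for n in("scene","top"):
    cv2.imwrite(f"pics/{n}0.png",vision.get_image(n)); p=vision.camera_params(n); print(n,p)
E
```

```text
{'clock': 0.0, 'qpos': array([ 1.03100192e+00,  2.76635226e-01,  1.50615594e+00, -2.74783040e-05,
        1.36071980e+00, -1.20980738e-01]), 'qd': array([ 0.00063243, -0.0009615 , -0.00157056, -0.00138286, -0.00090013,
       -0.00044151]), 'effort': array([ 2.83042928e-04, -4.16768253e+01, -2.45806342e+01, -2.53825638e-04,
        1.05503880e-02, -4.20047400e-06]), 'position': array([0.23356093, 0.52483134, 0.2304077 ]), 'ee_rot': array([-2.98451307e-04,  2.07876816e-01,  9.78154543e-01, -9.11638731e-04]), 'contact_force': array([0.77411848, 0.50325315, 0.67547458]), 'moment': array([ 0.02944797, -0.00710709, -0.02180588]), 'gripper_force': 0.0, 'width': 0.08535862854428901}
scene {'intrinsics': array([[374.27527198,   0.        , 250.60206924],
       [  0.        , 374.27527198, 190.83949699],
       [  0.        ,   0.        ,   1.        ]]), 'rvec': array([ 1.92827806,  1.81591947, -0.58001383]), 'tvec': array([ 0.05156943, -0.38777193,  1.73280623])}
top {'intrinsics': array([[437.66784489,   0.        , 254.56750203],
       [  0.        , 437.66784489, 188.70678171],
       [  0.        ,   0.        ,   1.        ]]), 'rvec': array([ 2.15426909, -2.17130954,  0.13262743]), 'tvec': array([-0.09792421,  0.54662495,  1.57624506])}
```

View pics/scene0.png

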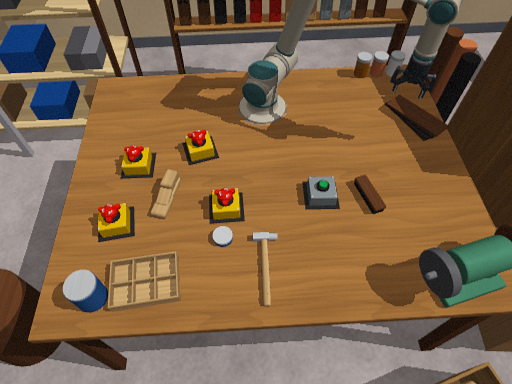

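View pics/top0.png

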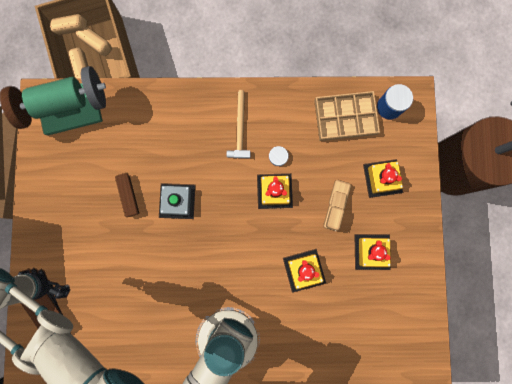

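Stop candidates in the top image are at (275,190), (305,270), (375,252) and (385,178). The gripper is at +y and appears at image left, so the one at (275,190), which is (227,203) in the scene view, should be farthest left. I'll measure it and check with one enlarged crop.

```bash
cat > h.py <<'E'
import cv2, numpy as np
from rig import vision, readout
def cam(n):
    p=vision.camera_params(n); return p["intrinsics"],cv2.Rodrigues(p["rvec"])[0],p["tvec"].ravel()
def ray(n,px):
    K,R,t=cam(n); d=R.T@np.linalg.inv(K)@np.array([px[0],px[1],1.]); return -R.T@t,d
def onplane(n,px,z):
    o,d=ray(n,px); return o+d*(z-o[2])/d[2]
def tri(a,b):
    (o1,d1),(o2,d2)=ray("scene",a),ray("top",b)
    s=np.linalg.lstsq(np.c_[d1,-d2],o2-o1,rcond=None)[0]
    p,q=o1+s[0]*d1,o2+s[1]*d2; return (p+q)/2,np.linalg.norm(p-q)
def masks(im):
    h=cv2.cvtColor(im,cv2.COLOR_BGR2HSV)
    red=cv2.inRange(h,(0,150,90),(8,255,255))|cv2.inRange(h,(172,150,90),(180,255,255))
    yel=cv2.inRange(h,(22,180,120),(34,255,255)); grn=cv2.inRange(h,(50,140,60),(85,255,255))
    return red,yel,grn
def proj(n,P):
    p=vision.camera_params(n); return cv2.projectPoints(np.float64(P).reshape(-1,1,3),p["rvec"],p["tvec"],p["intrinsics"],None)[0][:,0]
E
python3 - <<'E'
from h import *
C={}
for n in("scene","top"):
    im=cv2.imread(f"pics/{n}0.png")
    for name,m in zip(("red","yel"),masks(im)):
        k,l,st,c=cv2.connectedComponentsWithStats(m)
        for i in range(1,k):
            if st[i,4]>60: print(n,name,c[i].round(1),st[i],onplane(n,c[i],.09 if name=="red" else .055).round(3))
t=cv2.imread("pics/top0.png")[160:220,245:305]; s=cv2.imread("pics/scene0.png")[173:233,197:257]
cv2.imwrite("pics/c1.png",np.hstack([cv2.resize(i,(400,400),interpolation=cv2.INTER_CUBIC) for i in(t,s)]))
print("start",onplane("top",(174,200),.073),tri((323,184),(174,200)),"tin",onplane("top",(279,156),.028),"hammerhead",onplane("top",(238,154),.02))
E
```

```text
scene red [255.5  17.3] [251  13  11   9  85] [-0.594  0.009  0.09 ]
scene red [274.8  16.9] [270  12  11  10  79] [-0.589  0.112  0.09 ]
scene red [197.7 136.1] [188 129  18  16 155] [ 0.248 -0.279  0.09 ]
scene red [133.1 151.8] [124 146  19  16 170] [ 0.315 -0.53   0.09 ]
scene red [224.7 195. ] [214 188  21  18 201] [ 0.542 -0.175  0.09 ]
scene red [109.2 211.4] [ 98 203  22  20 227] [ 0.586 -0.58   0.09 ]
scene yel [200.5 148.6] [185 132  30  29 404] [ 0.284 -0.271  0.055]
scene yel [138.9 162.3] [121 147  31  27 411] [ 0.341 -0.513  0.055]
scene yel [226.  207.1] [212 190  28  29 471] [ 0.572 -0.173  0.055]
scene yel [115.4 222.9] [ 98 203  32  34 601] [ 0.613 -0.565  0.055]
top red [389.4 174.9] [380 163  22  21 227] [ 0.585 -0.582  0.09 ]
top red [275.7 188.4] [266 177  21  20 209] [ 0.539 -0.177  0.09 ]
top red [378.4 252.1] [368 241  23  19 234] [ 0.313 -0.532  0.09 ]
top red [306.5 271.7] [298 261  21  20 222] [ 0.248 -0.28   0.09 ]
top yel [381.4 178.6] [372 163  29  28 237] [ 0.577 -0.564  0.055]
top yel [270.2 192.1] [262 176  27  27 223] [ 0.53  -0.158  0.055]
top yel [373.2 252.6] [362 239  28  27 287] [ 0.311 -0.523  0.055]
top yel [303.  270.4] [290 256  30  32 215] [ 0.25  -0.272  0.055]
start [0.50264847 0.18582534 0.073     ] (array([0.50314682, 0.18838873, 0.0704374 ]), np.float64(0.004163098156115851)) tin [ 0.66817666 -0.19412557  0.028     ] hammerhead [ 0.6784502  -0.04141144  0.02      ]
```

View pics/c1.png

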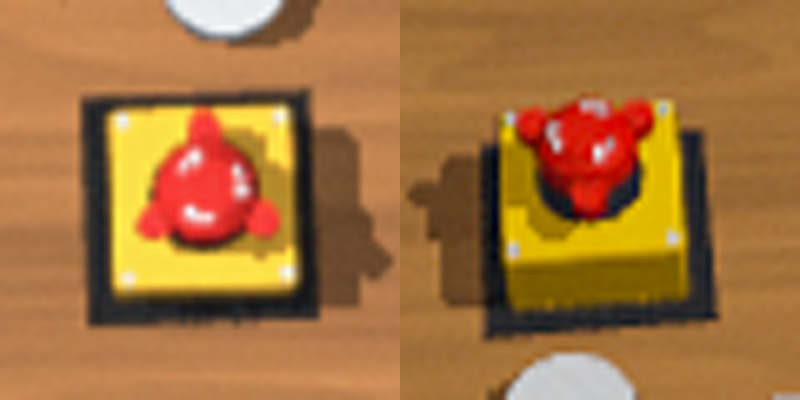

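The crop shows the intended stop: a yellow box on a black sheet, with its tin beyond it. Lobe tips in the top crop are at (204,112), (148,226) and (268,220), and the box screws are visible in both views. It is farthest left because its y is -0.18, against -0.28, -0.53 and -0.58 for the others.

Run:
```python
from h import *
T=lambda p:np.array(p)/6.6667+[245-.42,160-.42]; S=lambda p:(np.array(p)-[400,0])/6.6667+[197-.42,173-.42]
# screws: top TL,TR,BR,BL  <-> scene (far/near flipped)
st=[(122,121),(281,117),(288,272),(128,279)]; ss=[(672,238),(513,250),(510,119),(663,108)]
for a,b in zip(st,ss): p,e=tri(S(b),T(a)); print("screw",p.round(4),round(e,4),onplane("top",T(a),.055).round(4))
print("boxC",np.mean([onplane("top",T(a),.056) for a in st],0),np.mean([onplane("scene",S(a),.056) for a in ss],0))
L=[(204,112),(148,226),(268,220)]; SL=[(590,212),(648,113),(525,118)]
for z,v in((.084,0),):
  A=np.array([onplane("top",T(a),z) for a in L]); c=A.mean(0); print(A.round(4),c.round(4))
  for a in A: print(np.linalg.norm(a-c).round(4),np.degrees(np.arctan2(*(a-c)[1::-1])).round(1))
for a,b in zip(L,SL): p,e=tri(S(b),T(a)); print("lobe",p.round(4),round(e,4))
s=readout.get_state(); from scipy.spatial.transform import Rotation as R
q=s["ee_rot"]; print(R.from_quat(q,scalar_first=True).as_matrix().round(3))
```

```text
screw [ 0.5825 -0.1321  0.0595] 0.0009 [ 0.5831 -0.1327  0.055 ]
screw [ 0.5841 -0.2184  0.0587] 0.0014 [ 0.5847 -0.2194  0.055 ]
screw [ 0.4992 -0.2202  0.0609] 0.0022 [ 0.4998 -0.2218  0.055 ]
screw [ 0.4963 -0.1342  0.0595] 0.0013 [ 0.4966 -0.135   0.055 ]
boxC [ 0.54093307 -0.17715842  0.056     ] [ 0.53810212 -0.17572912  0.056     ]
[[ 0.5835 -0.1759  0.084 ]
 [ 0.5223 -0.1452  0.084 ]
 [ 0.5251 -0.2092  0.084 ]] [ 0.5436 -0.1768  0.084 ]
0.0399 1.3
0.0381 124.0
0.0374 -119.8
lobe [ 0.5826 -0.1748  0.09  ] 0.0016
lobe [ 0.5215 -0.1431  0.0914] 0.0037
lobe [ 0.5237 -0.208   0.0959] 0.0006
[[-0.914  0.407 -0.001]
 [ 0.407  0.914 -0.001]
 [ 0.    -0.002 -1.   ]]
```

```bash
python3 -m handwheel '[[[0,0,0],[0,0,-0.87],1],[[0,0,0],[0,0,-0.87],1],[[0,0,0],[0,0,-0.87],1],[[0,0,0],[0,0,-0.87],1],[[0,0,0],[0,0,-0.87],1],[[-19,-47.5,4],[0,0,0],1],[[-19,-47.5,4],[0,0,0],1],[[-19,-47.5,4],[0,0,0],1],[[-19,-47.5,4],[0,0,0],1],[[-19,-47.5,4],[0,0,0],1],[[-19,-47.5,4],[0,0,0],1],[[-19,-47.5,4],[0,0,0],1],[[-19,-47.5,4],[0,0,0],1],[[-19,-47.5,4],[0,0,0],1],[[-19,-47.5,4],[0,0,0],1],[[-19,-47.5,4],[0,0,0],1],[[-19,-47.5,4],[0,0,0],1],[[-19,-47.5,4],[0,0,0],1],[[-19,-47.5,4],[0,0,0],1],[[0,0,0],[0,0,0],1]]' 40
cat > st.py <<'E'
from h import *; from scipy.spatial.transform import Rotation as R
C=np.array([.540,-.176,.0])
s=readout.get_state(); M=R.from_quat(s["ee_rot"],scalar_first=True).as_matrix()
print(s["clock"],s["position"].round(4),"F",s["contact_force"].round(2),"w",s["width"].round(4),"yaw x",np.degrees(np.arctan2(M[1,0],M[0,0])).round(1),"tilt",M[:,2].round(3))
print("to axis, tool mm",(M.T@(C-s["position"])*1000).round(1))
E
python3 st.py
```

```text
clock: 2.6
position: [0.5253, -0.1327, 0.1743]
ee_rot: [-0.0, -0.016, 1.0, -0.0]
contact_force: [0.1, 1.0, 0.9]
width: 0.0
gripper_force: 0.0Traceback (most recent call last):
  File "st.py", line 4, in <module>
    print(s["clock"],s["position"].round(4),"F",s["contact_force"].round(2),"w",s["width"].round(4),"yaw x",np.degrees(np.arctan2(M[1,0],M[0,0])).round(1),"tilt",M[:,2].round(3))
                                                                                ^^^^^^^^^^^^^^^^
AttributeError: 'float' object has no attribute 'round'
```

```bash
sed -i 's/s\["width"\].round(4)/s["width"]/' st.py; python3 -m handwheel '[[[-6.5,-22,0],[0,0,0],1],[[-6.8,-22,0],[0,0,0],1],[[0,0,25],[0,0,0],1],[[0,0,25],[0,0,0],1],[[0,0,6],[0,0,0],1],[[0,0,0],[0,0,0],1]]'; python3 st.py
python3 - <<'E'
from h import *
t=vision.get_image("top");s=vision.get_image("scene")
cv2.imwrite("pics/c2.png",np.hstack([cv2.resize(i,(400,400),interpolation=cv2.INTER_CUBIC) for i in(t[150:230,235:315],s[150:230,187:267])]))
E
```

```text
clock: 3.35
position: [0.5393, -0.1731, 0.1195]
ee_rot: [0.0, -0.019, 1.0, -0.0]
contact_force: [-0.6, 0.6, -0.1]
width: 0.0002
gripper_force: 0.0
3.35 [ 0.5393 -0.1731  0.1195] F [-0.63  0.56 -0.09] w 0.00015232530957038406 yaw x -177.9 tilt [ 0. -0. -1.]
to axis, tool mm [ -0.6  -2.9 119.5]
```

View pics/c2.png

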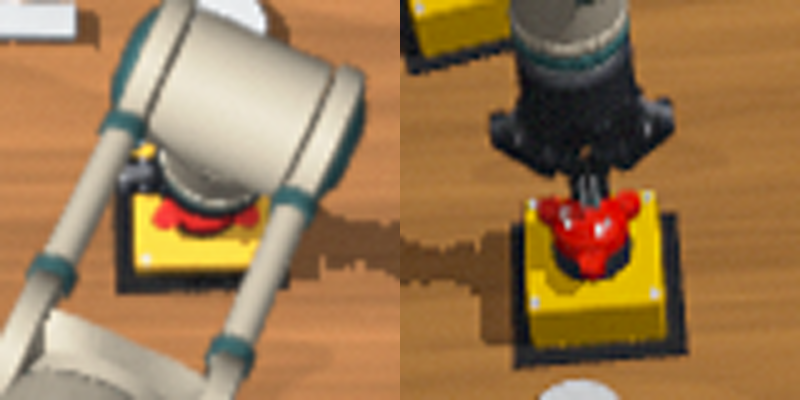

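The closed fingertips stand directly over the red dome, at about (590,190) in the right half of the crop. The way down is clear, so I'll press.

```bash
python3 -m handwheel '[[[0,-2.5,8],[0,0,0],1],[[0,0,7],[0,0,0],1],[[0,0,4],[0,0,0],1],[[0,0,3],[0,0,0],1],[[0,0,2],[0,0,0],1],[[0,0,0],[0,0,0],1],[[0,0,0],[0,0,0],1]]'; python3 st.py
```

```text
clock: 4.32
position: [0.5391, -0.1754, 0.0953]
ee_rot: [0.0, -0.018, 1.0, 0.0]
contact_force: [0.5, 0.6, 0.1]
width: -0.0003
gripper_force: 0.0
4.325 [ 0.5391 -0.1754  0.0953] F [0.53 0.56 0.15] w -0.00025478897224418597 yaw x -177.9 tilt [ 0.  0. -1.]
to axis, tool mm [-0.9 -0.6 95.3]
```

```bash
python3 -m handwheel '[[[0,0,1.5],[0,0,0],1],[[0,0,0],[0,0,0],1],[[0,0,0],[0,0,0],1]]'; python3 st.py
```

```text
clock: 4.7
position: [0.5393, -0.1755, 0.0948]
ee_rot: [0.0, -0.018, 1.0, -0.0]
contact_force: [-0.7, 0.3, 5.6]
width: 0.0001
gripper_force: 2.8
4.7 [ 0.5393 -0.1755  0.0948] F [-0.72  0.31  5.63] w 7.945091043457789e-05 yaw x -177.9 tilt [ 0.001 -0.    -1.   ]
to axis, tool mm [-0.6 -0.5 94.8]
```

Contact force rose at 94.8 mm, the latched crown height, so the head is at its hard stop. Next I go up, over to the +y side of the far lobe, and down beside it.

```bash
python3 -m handwheel '[[[0,0,-10],[0,0,0],1],[[0,0,-25],[0,0,0],1],[[-22,16,0],[0,0,0],1],[[-21,14,0],[0,0,0],1],[[0,0,0],[0,0,0],1],[[0,0,20],[0,0,0],1],[[0,0,20],[0,0,0],1],[[0,0,15],[0,0,0],1],[[0,0,7],[0,0,0],1],[[0,0,0],[0,0,0],1],[[0,0,0],[0,0,0],1]]'; python3 st.py
python3 - <<'E'
from h import *
t=vision.get_image("top");s=vision.get_image("scene")
cv2.imwrite("pics/c3.png",np.hstack([cv2.resize(i,(400,400),interpolation=cv2.INTER_CUBIC) for i in(t[150:230,235:315],s[150:230,187:267])]))
E
```

```text
clock: 6.08
position: [0.5815, -0.1441, 0.0674]
ee_rot: [0.001, -0.018, 1.0, -0.0]
contact_force: [-0.6, -0.3, 0.5]
width: -0.0001
gripper_force: 0.0
6.075 [ 0.5815 -0.1441  0.0674] F [-0.59 -0.26  0.53] w -0.00011543480535555496 yaw x -177.9 tilt [ 0.001 -0.    -1.   ]
to axis, tool mm [ 42.7 -30.3  67.4]
```

View pics/c3.png

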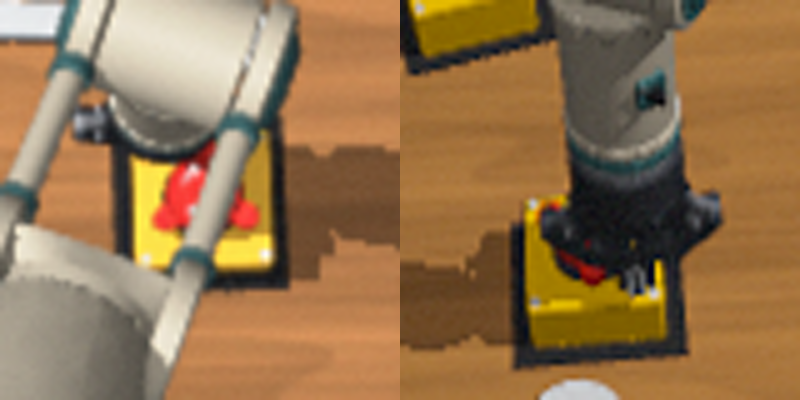

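The shut finger stands beside the far lobe, with its tips at about (635,275) in the right half and the lobe just left of it. I'll feel for contact.

```bash
python3 -m handwheel '[[[0,-3,0],[0,0,0],1],[[0,-3,0],[0,0,0],1],[[0,-2,0],[0,0,0],1],[[0,0,0],[0,0,0],1]]'; python3 st.py
```

```text
clock: 6.68
position: [0.5813, -0.1521, 0.0668]
ee_rot: [0.0, -0.018, 1.0, 0.0]
contact_force: [0.1, 0.0, 0.1]
width: -0.0001
gripper_force: 0.0
6.675 [ 0.5813 -0.1521  0.0668] F [0.1  0.04 0.09] w -5.8429987782569965e-05 yaw x -177.9 tilt [ 0.  0. -1.]
to axis, tool mm [ 42.1 -22.4  66.8]
```

```bash
python3 -m handwheel '[[[0,-2,0],[0,0,0],1],[[0,-2,0],[0,0,0],1],[[0,0,0],[0,0,0],1]]'; python3 st.py
```

```text
clock: 7.05
position: [0.5816, -0.1555, 0.0668]
ee_rot: [0.0, -0.018, 1.0, 0.0]
contact_force: [0.8, 2.1, 0.3]
width: 0.0001
gripper_force: 1.2
7.05 [ 0.5816 -0.1555  0.0668] F [0.8  2.09 0.34] w 6.494715047609648e-05 yaw x -177.9 tilt [ 0.     0.001 -1.   ]
to axis, tool mm [ 42.4 -19.   66.8]
```

Contact at 2 N, with the finger 19 mm off the lobe's centre line. Now I orbit clockwise about the head's axis, 6 degrees per row.

```bash
python3 -m handwheel '[[[-1.8,-4.5,0],[0,0,1],1],[[-1.8,-4.5,0],[0,0,1],1],[[-1.8,-4.5,0],[0,0,1],1],[[0,0,0],[0,0,0],1]]'; python3 st.py
```

```text
clock: 7.55
position: [0.5868, -0.1695, 0.0674]
ee_rot: [0.001, 0.138, 0.99, 0.0]
contact_force: [2.0, 3.8, 2.5]
width: -0.0002
gripper_force: 1.9
7.55 [ 0.5868 -0.1695  0.0674] F [2.01 3.83 2.51] w -0.0002169713368480567 yaw x 164.2 tilt [ 0.002  0.    -1.   ]
to axis, tool mm [ 43.4 -19.1  67.3]
```

```bash
python3 -m handwheel '[[[-1.6,-4.5,0],[0,0,1],1],[[-1.6,-4.5,0],[0,0,1],1],[[-1.6,-4.5,0],[0,0,1],1],[[0,0,0],[0,0,0],1]]'; python3 st.py
```

```text
clock: 8.05
position: [0.5869, -0.1847, 0.0676]
ee_rot: [0.002, 0.29, 0.957, -0.0]
contact_force: [4.0, 1.4, 2.0]
width: 0.0003
gripper_force: 2.0
8.05 [ 0.5869 -0.1847  0.0676] F [4.03 1.38 2.04] w 0.00032708062012441297 yaw x 146.2 tilt [ 0.004 -0.002 -1.   ]
to axis, tool mm [ 44.1 -18.9  67.4]
```

```bash
python3 -m handwheel '[[[-1.6,-4.5,0],[0,0,1],1],[[-0.8,-2.3,0],[0,0,0.5],1],[[0,0,0],[0,0,0],1],[[0,0,0],[0,0,0],1]]'; python3 st.py
python3 - <<'E'
from h import *
t=vision.get_image("top");s=vision.get_image("scene")
cv2.imwrite("pics/c4.png",np.hstack([cv2.resize(i,(400,400),interpolation=cv2.INTER_CUBIC) for i in(t[150:230,235:315],s[150:230,187:267])]))
E
```

```text
clock: 8.55
position: [0.5847, -0.1916, 0.0673]
ee_rot: [0.002, 0.364, 0.931, -0.0]
contact_force: [5.2, -0.5, 1.9]
width: 0.0001
gripper_force: 2.2
8.55 [ 0.5847 -0.1916  0.0673] F [ 5.17 -0.46  1.91] w 0.00011561893603630394 yaw x 137.3 tilt [ 0.003 -0.002 -1.   ]
to axis, tool mm [ 43.7 -18.9  67.1]
```

View pics/c4.png

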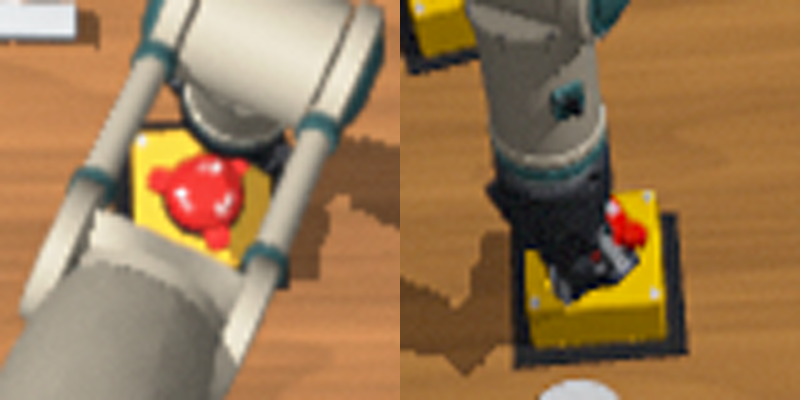

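The head has turned about 45 degrees: in the left half, two of its lobes are now at about (160,180) and (217,238). The force is still that of a latched cam plus drag, so I'll push a little further, short of the 51-degree stop.

```bash
python3 -m handwheel '[[[-0.7,-2.0,0],[0,0,0.4],1],[[0,0,0],[0,0,0],1],[[-0.4,-1.2,0],[0,0,0.25],1],[[0,0,0],[0,0,0],1],[[0,0,0],[0,0,0],1]]'; python3 st.py
python3 - <<'E'
from h import *
t=vision.get_image("top")
b=cv2.imread("pics/top0.png")
for im in(b,t):
    m=masks(im)[0][170:205,262:295]; ys,xs=np.nonzero(m); print(xs.mean()+262,ys.mean()+170,len(xs),xs.min()+262,xs.max()+262,ys.max()+170)
E
```

```text
clock: 9.28
position: [0.5835, -0.1947, 0.0673]
ee_rot: [0.002, 0.396, 0.918, -0.0]
contact_force: [5.8, -0.6, 0.7]
width: 0.0002
gripper_force: 2.5
9.275 [ 0.5835 -0.1947  0.0673] F [ 5.78 -0.58  0.66] w 0.00022430568150577518 yaw x 133.4 tilt [ 0.004 -0.002 -1.   ]
to axis, tool mm [ 43.7 -18.9  67.1]
275.7177033492823 188.44019138755982 209 266 286 196
275.27669902912623 188.64563106796118 206 265 284 199
```

The turn is now about 49 degrees (0.85 rad), close to the stop, and the upward drag has gone. I back off along the same arc, go clear, and check the height against the first picture.

```bash
python3 -m handwheel '[[[0.5,4.5,0],[0,0,-1],1],[[1,4.5,0],[0,0,-1],1],[[1.6,4.5,0],[0,0,-1],1],[[1.6,4.5,0],[0,0,-1],1],[[1.6,4.5,0],[0,0,-1],1],[[1.6,4.5,0],[0,0,-1],1],[[1.6,4.5,0],[0,0,-1],1],[[1.6,4.5,0],[0,0,-1],1],[[-1,8,0],[0,0,0],1],[[0,4,0],[0,0,0],1],[[0,0,-25],[0,0,0],1],[[0,0,-40],[0,0,0],1],[[0,40,-30],[0,0,0],1],[[0,50,0],[0,0,0],1],[[0,50,0],[0,0,0],1],[[0,50,0],[0,0,0],1],[[0,0,0],[0,0,0],1],[[0,0,0],[0,0,0],1]]'; python3 st.py
python3 - <<'E'
from h import *
for n,r in(("top",(160,245)),("scene",(173,197))):
    a=cv2.imread(f"pics/{n}0.png"); b=vision.get_image(n); cv2.imwrite(f"pics/{n}5.png",b)
    y,x=r
    for im in(a,b):
        m=masks(im)[0][y:y+60,x:x+60]; ys,xs=np.nonzero(m); print(n,xs.mean()+x,ys.mean()+y,len(xs))
a=cv2.imread("pics/top5.png")[160:220,245:305];b=cv2.imread("pics/scene5.png")[173:233,197:257]
cv2.imwrite("pics/c5.png",np.hstack([cv2.resize(i,(400,400),interpolation=cv2.INTER_CUBIC) for i in(a,b)]))
E
```

```text
clock: 11.58
position: [0.5836, 0.0435, 0.1617]
ee_rot: [-0.0, -0.011, 1.0, -0.0]
contact_force: [0.4, -0.0, -0.7]
width: -0.0001
gripper_force: 0.0
11.575 [0.5836 0.0435 0.1617] F [ 0.35 -0.03 -0.73] w -9.07830908462667e-05 yaw x -178.8 tilt [-0.    -0.001 -1.   ]
to axis, tool mm [  48.3 -218.4  161.9]
top 275.7177033492823 188.44019138755982 209
top 275.5098039215686 188.41666666666666 204
scene 224.67164179104478 194.96517412935324 201
scene 224.6476683937824 195.02072538860102 193
```

View pics/c5.png

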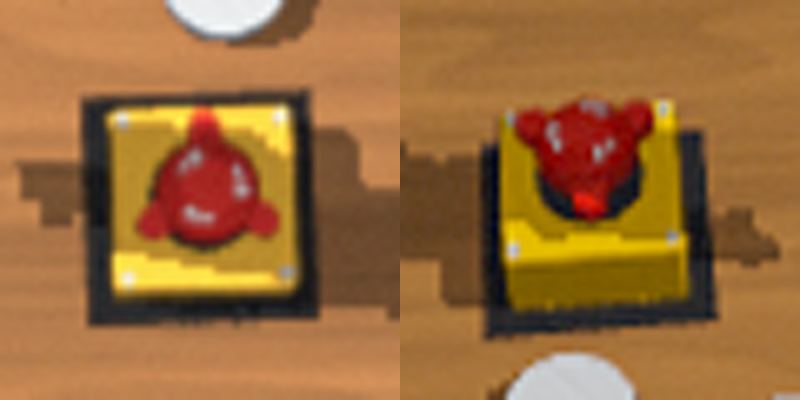

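The dome, lobes and white arrows sit at the same pixels as at the start: the scene centroid moved 0.05 px, where a latched head would move about 1 px. So the head is out and back at rest, and the arm is clear.

```bash
python3 -c "
from rig import manip; print(manip.sign_off())"
```

```text
the job is handed in; nothing more can be done
None
```

I handed the job in with the stop tested: the head was pushed in to its latched height, then turned about 49° clockwise by a fingertip on one lobe. It is now out and back at rest as far as the final pictures show, and the arm is clear; the sign-off gave no verdict.

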